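# Turn the inspection mirror onto the marker and hold it

### The job

Slide the grey cover of the blue marker box all the way open, then turn the mirror, which has a yellow tab to hold it by, until the camera sees the orange marker in it, that is, until the red aiming beam reflected by the mirror meets the middle of the orange disc. The mirror springs back when let go, so finish while still holding it steady at that angle; leave the cover open and do not disturb the tape roll, the hole saw or the hex key.

Things in the scene. Friction and masses are not known exactly. Their poses are not given: they have to be found in the camera images.
- cover_tab (a point): Middle of the graspable part of the black tab on top of the grey sliding cover of the blue marker box. The tab is a block 10 mm thick (its x axis) and 24 mm wide (its y axis, along which it slides), its top 10 mm above this point; it stands free of the box for 32 mm below its top. The point is 122 mm above the bench. Axes are those of the box: z up, x from the open front into the box. The box is fixed to the bench, 100 mm high.
- cover (a joint): Travel of the sliding cover, m: 0 shut, 0.072 fully open at its stop. It moves along the -y axis of cover_tab, stays where it is left and takes about 1.5 N to slide.
- marker (a point): Centre of the orange marker disc (36 mm across, black spot 12 mm across in its middle) on a white card at the back of the blue box, behind the cover, 60 mm above the bench; it does not move when the cover does. x points into the box (away from the viewer).
- mirror_grip (a point): On the vertical turning axis of the mirror, in the middle of the graspable part of the yellow tab on top of it, 122 mm above the bench. The tab is a block 12 mm thick (x axis, the mirror's normal, pointing out of the reflecting face) and 26 mm wide (y axis), its top 12 mm above this point, and the mirror's black frame (64 mm wide, 7 mm thick) begins 27 mm below this point. The axes turn with the mirror; z up.
- mirror (a joint): Angle of the mirror about its vertical axis, rad: 0 at rest, grows clockwise seen from above, to 1.15. A return spring of 0.09 N m/rad pulls it back to 0. The angle needed lies between 0.3 and 0.6 and depends on where the marker stands.
- lens (a point): Front of the camera's lens, 60 mm above the bench and 98 mm from the mirror's axis; the camera is a black box on the same fixed aluminium base as the mirror, its top 82 mm above the bench. It looks level straight at the mirror's axis, and its red aiming beam runs along that line. The reflecting face contains the axis.
- beam (a point): On the mirror's axis, 60 mm above the bench, where the camera's line of sight is reflected; its x axis points along the reflected line (seen as a thin red line 150 mm long), y to the left of it, z up. It turns about the vertical twice as far as the mirror. The marker is seen when it lies on this line.
- blue_tape: Bystander: roll of blue tape lying flat, 65 mm across, 19 mm high; origin at the centre of its underside.
- hole_saw: Bystander: red hole saw, 48 mm across, 66 mm high; origin at the centre of its underside.
- hex_key: Bystander: black hex key lying flat, 32 x 79 x 8 mm; origin at the centre of its underside.

How it is judged:
By the outcome, as a careful person would: the job done as asked, in the order asked, and still so for the second after the job is handed in, while the arm keeps its last pose, push and grip.
It also fails if it takes over 37 s, if anything falls off the work surface, if the arm or the gripper's body presses on something with over 40 N, if the wrist force passes 120 N, or if a joint passes its speed limit or range.

### The arm

A 6-joint arm with a two-finger parallel gripper is mounted at the origin on the work surface; the furniture and walls round the work are solid. World frame = base frame: x ahead of the robot, y to its left, z up, the work surface at z = 0. Lengths are in m, angles in rad, forces in N, time in s.
With the tool pointing down it reaches from about 0.375 to 0.975 m from the base axis. Payload 3.8 kg.
Tool frame: the origin (TCP) lies at the very end of the fingers, on their centre line; the grasp point (between the pads) lies 19 mm behind it; z points along the fingers, y is the line along which they close (so a half turn about z gives the same grasp; the last joint's range is limited). The gripper opens to 85 mm and grips with 20 to 120 N. Pads are 22 mm wide; open, the fingers measure 114 mm over their backs; the gripper's body (76 mm by 85 mm) begins 54 mm behind the grasp point. The pads swing forward as they close: fully open they stand 13 mm farther back than shut.
Start: joints at [1.246, 0.264, 1.604, -0, 1.274, -0.037], TCP at [0.192, 0.647, 0.231] pointing down, gripper open.
Joint ranges: [-2.63, 2.63], [-0.94, 2.18], [0.31, 2.57], [-1.31, 4.45], [0, 2.66], [-2.55, 2.55]. Speed limits (rad/s): [2.57, 2.57, 3.14, 3.14, 3.14, 3.14].

### API

Orientations are given as a rotation vector (axis times angle).
In Python, from workcell import monitor, viewer, job gives the robot as it stands. The module is installed in compiled form; this text tells all that it offers.
- The arm moves only by the tool step_arm, never from a script. Its argument "series" is one flat list of numbers, 4 for each row, row after row: the shift along the tool's x, y, z in m, then the turn about the tool's z in rad. A call has 1 to 8 rows; each row is the pose to reach, as a shift and turn from the pose commanded when the call began, along the tool's axes at that moment; what a row does not reach only later rows make up. A row lasts 1/8 s, in which the tool goes at most 62.5 mm and 10.7 degrees, less where a joint would pass 70% of its speed; a pose out of reach is approached as far as the arm can. A call with a gripper value outside its range is refused whole. "gripper" is the opening, from 0 (shut) to 1 (fully open), set as the call begins (left out, the last holds). The fingers move at their own pace and stop on an object; "newtons" is the grip in N (left out, the last holds). Time passes only in rows, so rows that repeat a pose let the fingers close. It gives the time, the measured TCP pose, the force, the opening and the grip force at its end, in the units of the state.
- monitor.read_state(): the state, without advancing time (a new reading comes with each control period).
- viewer.read_camera(name): name is "scene" or "top" or "wrist"; returns a dict with "image" (400x640x3 uint8, red, green, blue), "intrinsics" (3x3 intrinsics, pixels), "T" (4x4, takes a point from camera to world coordinates); the wrist camera has in their place "hand_eye" (4x4, takes a point from camera to tool coordinates, whose origin is the TCP and whose axes are the flange's). Camera axes: x right, y up, looking along -z (the intrinsics and any distortion apply to the point x, -y, -z); pixel columns grow to the right and rows downward; lengths in m; the calibration is good to about 2 mm. A picture is of the moment at which its call begins: read the wrist's pose just before it. There is no depth.
- job.finish_job(): hands the job in; it is judged then, once.
Trained networks look in a picture, given as the dict that the camera call returned (one of the last four; its "shot" number tells which), for a name from the list of things; names that differ only in an ending like _2 or _b are one class to them, and where a whole thing is asked for, a point or a joint stands for the part that bears it (a point fixed in the world has none). Each returns a list of dicts, best first, with "score" (0 to 1); they miss things now and then, are a little off and sometimes report something else, mostly with a low value. They report only what shows in the picture. A call takes as long as a camera call.
- viewer.boxes_of(picture, label): "extent" ([centre column, centre row, width, height] in pixels, round what is visible of it).
- viewer.spot_point(picture, label): "point" ([column, row] in pixels: a listed point, or the origin of a listed thing).
The state is a dict: "time": time; "q": joint angles; "joint_vel": joint speeds; "joint_torque": joint torques, N m; "tool_pos": TCP position; "tcp_rot": TCP orientation; "wrist_force": force on the tool from outside, world axes, zero at the start; "torque": the same for the moment, N m; "width": opening from 0.0 (shut) to 1.0 (fully open); "grip_force": force on a finger pad.
Only numpy, scipy, OpenCV 4.12 (cv2) and the standard library are available. Lean on these libraries where they do the work, as an engineer would, in place of code of your own. Each camera call takes 0.05 s, during which the arm holds its last target. There are 200 camera calls.

## Working session

There is one attempt and no reset: what is moved stays moved. The work goes in short steps, Python scripts to look and compute and a tool call to move; the robot and the scene stay as the last step left them, time stands still between calls to the robot, and variables do not carry over. Pictures are saved under pics/ and viewed, at most 10 in all, crops included, and the job is handed in when it is done.

Besides the shell and the picture viewer there is one more tool, called after ">>>" in YAML: its name, and indented under it one key for each argument. step_arm: Moves the arm, as the interface text tells. Its arguments: {"type":"object","properties":{"series":{"type":"array"},"gripper":{"type":"number"},"newtons":{"type":"number"}},"required":["series"]}

```bash
mkdir -p pics
cat > h.py <<'E'
import numpy as np, cv2
from workcell import monitor, viewer, job
def ray(p,uv):
    K=np.array(p["intrinsics"]);T=np.array(p["T"])
    d=np.linalg.inv(K)@[uv[0],uv[1],1]; d=T[:3,:3]@[d[0],-d[1],-d[2]]
    return T[:3,3],d
def atz(p,uv,z):
    o,d=ray(p,uv); return o+d*(z-o[2])/d[2]
def proj(p,X):
    K=np.array(p["intrinsics"]);T=np.array(p["T"])
    c=T[:3,:3].T@(np.array(X)-T[:3,3]); v=K@[c[0],-c[1],-c[2]]; return v[:2]/v[2]
def save(p,n,crop=None,s=1):
    im=p["image"][...,::-1]
    if crop: im=im[crop[1]:crop[3],crop[0]:crop[2]]
    cv2.imwrite("pics/"+n,cv2.resize(im,None,fx=s,fy=s,interpolation=2))
def wristT(p,s):
    T=np.eye(4);T[:3,:3]=cv2.Rodrigues(np.array(s["tcp_rot"],float))[0];T[:3,3]=s["tool_pos"]
    p["T"]=T@np.array(p["hand_eye"])   # hand_eye in flange axes
    return p
E
python3 - <<'E'
from h import *
np.set_printoptions(precision=4,suppress=True)
s=monitor.read_state();print(s["time"],s["tool_pos"],s["tcp_rot"],s["width"])
Z=dict(cover_tab=.122,marker=.06,mirror_grip=.122,lens=.06,beam=.06,blue_tape=0,hole_saw=0,hex_key=0)
for n in("scene","top"):
    p=viewer.read_camera(n);save(p,n+"0.png");print(n,p["T"][:3,3])
    for k,z in Z.items():
        for r in viewer.spot_point(p,k)[:2]: print(k,np.round(r["score"],2),np.array(r["point"]),atz(p,r["point"],z))
E
```

```text
0.0 [0.1914 0.6465 0.23  ] [-0.4504 -3.1087  0.0035] 1.0011248114221343
scene [-0.2377 -0.7226  0.5797]
cover_tab 0.85 [342.3 176.3] [ 0.3839 -0.2853  0.122 ]
marker 0.79 [351.6 206.6] [ 0.3846 -0.3117  0.06  ]
mirror_grip 0.94 [319.  146.1] [ 0.455  -0.1679  0.122 ]
lens 0.68 [291.1 190.4] [ 0.35   -0.1771  0.06  ]
blue_tape 0.72 [395.8 240.2] [ 0.4172 -0.4034  0.    ]
hole_saw 0.71 [318.1 279. ] [ 0.228  -0.3522  0.    ]
top [ 0.2805 -0.2655  0.9527]
cover_tab 0.45 [322.  171.3] [ 0.3871 -0.2795  0.122 ]
marker 0.65 [334.9 171.8] [ 0.3939 -0.3125  0.06  ]
mirror_grip 0.53 [275.6 143.5] [ 0.4516 -0.1719  0.122 ]
lens 0.92 [280.2 192.9] [ 0.3412 -0.1775  0.06  ]
blue_tape 0.63 [369.7 168.2] [ 0.4114 -0.4078  0.    ]
hole_saw 0.82 [345.6 241.3] [ 0.2191 -0.3434  0.    ]
hex_key 0.5 [366.2 210. ] [ 0.3008 -0.3978  0.    ]
```

Run:
```python
import cv2
a=cv2.imread("pics/scene0.png")[100:320,220:480];b=cv2.imread("pics/top0.png")[80:300,210:470]
f=lambda i:cv2.resize(i,None,fx=2.6,fy=2.6,interpolation=2)
cv2.imwrite("pics/a.png",f(a));cv2.imwrite("pics/b.png",f(b))
```

```text
(no output)
```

View pics/a.png

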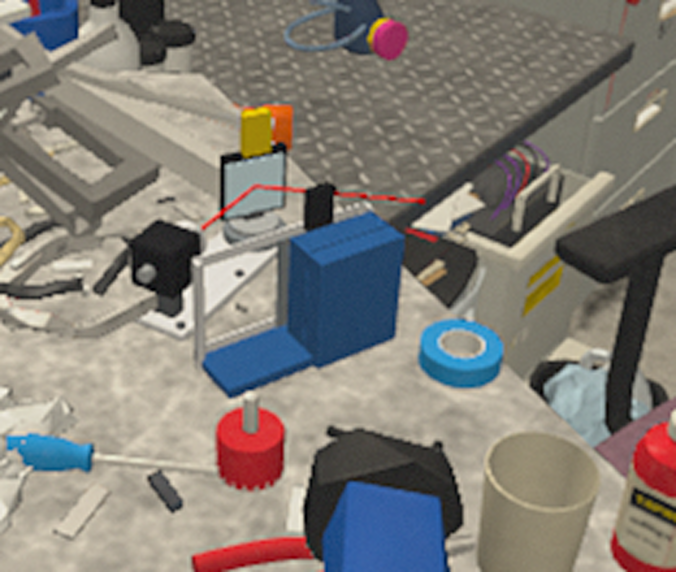

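View pics/b.png

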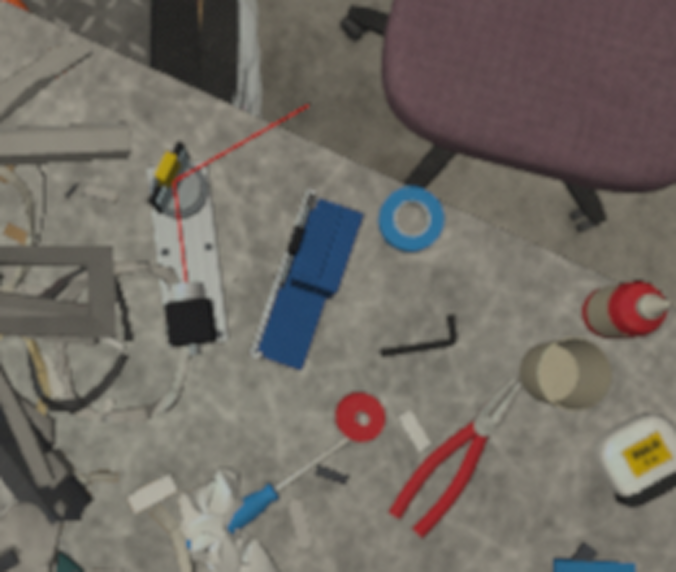

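Run:
```python
from h import *
np.set_printoptions(precision=4,suppress=True)
p=viewer.read_camera("top")
im=p["image"].astype(int);r,g,b=im[...,0],im[...,1],im[...,2]
f=lambda x,y:(x/2.6+210,y/2.6+80)
print("rail",atz(p,f(312,195),.1),atz(p,f(256,355),.1))
# blue tall roof min-area rect
m=((b>90)&(b>r*2)&(g<b*.75)).astype(np.uint8);m[:,:300]=0;m[:150]=0;m[225:]=0;m[:,352:]=0
ys,xs=np.nonzero(m);print("blue",cv2.minAreaRect(np.c_[xs,ys].astype(np.float32)))
# beam pixels
m=((r>130)&(r>g*2)&(r>b*2));m[:110]=0;m[195:]=0;m[:,:270]=0;m[:,335:]=0
ys,xs=np.nonzero(m);W=np.array([atz(p,(x,y),.06)[:2] for x,y in zip(xs,ys)])
L=W[(xs<283)&(ys>152)];R=W[xs>283]
for n,A in(("lens",L),("refl",R)):
    vx,vy,x0,y0=cv2.fitLine(A.astype(np.float32),cv2.DIST_HUBER,0,.001,.001).ravel();print(n,len(A),(vx,vy),(x0,y0),np.degrees(np.arctan2(vy,vx)),A.min(0),A.max(0))
# yellow
m=((r>130)&(g>100)&(b<80)).astype(np.uint8);m[:120]=0;m[170:]=0;m[:,:255]=0;m[:,295:]=0
ys,xs=np.nonzero(m);print("yel",len(xs),cv2.minAreaRect(np.c_[xs,ys].astype(np.float32)))
```

```text
rail [ 0.4289 -0.2988  0.1   ] [ 0.283  -0.2483  0.1   ]
blue ((328.82757568359375, 188.9310302734375), (19.683706283569336, 63.87919616699219), 21.80141258239746)
lens 2 (np.float32(0.99288243), np.float32(0.11909871)) (np.float32(0.42672458), np.float32(-0.17004868)) 6.840089 [ 0.4155 -0.1714] [ 0.438  -0.1687]
refl 15 (np.float32(0.5035604), np.float32(-0.86396)) (np.float32(0.49400344), np.float32(-0.24368766)) -59.76416 [ 0.4607 -0.2829] [ 0.5166 -0.1859]
yel 47 ((273.20001220703125, 143.1000213623047), (4.0249223709106445, 10.733126640319824), 26.56505012512207)
```

View pics/scene0.png

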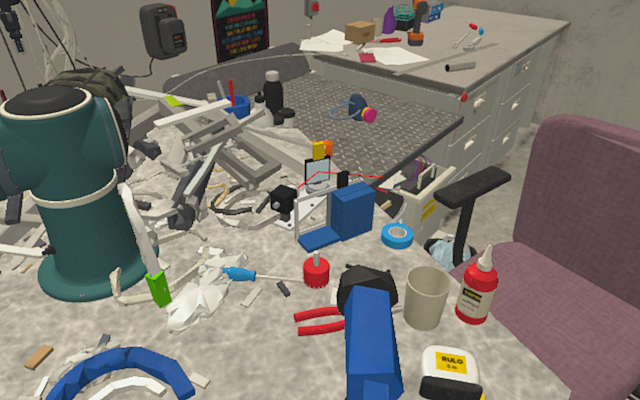

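>>> step_arm:
  series: [-0.347, -0.259, -0.09, 0, -0.347, -0.259, -0.09, 0, -0.347, -0.259, -0.09, 0, -0.347, -0.259, -0.09, 0, -0.347, -0.259, -0.09, 0, -0.347, -0.259, -0.09, 0, -0.347, -0.259, -0.09, 0, -0.347, -0.259, -0.09, 0]
  gripper: 0.5
  newtons: 40

```text
time: 1.95
tool_pos: [0.4534, 0.2975, 0.3229]
tcp_rot: [0.459, 3.105, 0.002]
wrist_force: [-0.1, 0.8, -0.3]
width: 0.501
grip_force: 0.0
```

>>> step_arm:
  series: [-0.11, -0.486, 0, 0, -0.11, -0.486, 0, 0, -0.11, -0.486, 0, 0, -0.11, -0.486, 0, 0, -0.11, -0.486, 0, 0, -0.11, -0.486, 0, 0, -0.11, -0.486, 0, 0, -0.11, -0.486, 0, 0]

```text
time: 2.95
tool_pos: [0.4182, -0.1978, 0.3213]
tcp_rot: [0.449, 3.108, 0.001]
wrist_force: [0.3, 0.3, 0.2]
width: 0.504
grip_force: 0.0
```

```bash
cat >> h.py <<'E'
Z=dict(cover_tab=.122,marker=.06,mirror_grip=.122,lens=.06,beam=.06)
def look(name):
    np.set_printoptions(precision=4,suppress=True)
    s=monitor.read_state();p=viewer.read_camera("wrist");save(p,name,s=1.2);wristT(p,s)
    R=cv2.Rodrigues(np.array(s["tcp_rot"]))[0]
    print(s["time"],s["tool_pos"],"yaw_y",np.degrees(np.arctan2(R[1,1],R[0,1])),"R",R[:2,:2].ravel(),"w",s["width"],s["grip_force"])
    print("cam",p["T"][:3,3],"look",-p["T"][:3,2],p["hand_eye"][:3,3])
    for k,z in Z.items():
        for r in viewer.spot_point(p,k)[:2]: print(k,np.round(r["score"],2),np.array(r["point"]),atz(p,r["point"],z))
    return s,p
E
python3 -c "
from h import *
look('w1.png')"
```

```text
2.95 [ 0.4182 -0.1978  0.3213] yaw_y 73.55420764919621 R [-0.9591  0.2831  0.2831  0.9591] w 0.5036984085852576 0.0
cam [ 0.3511 -0.1778  0.4646] look [ 0.2653 -0.0769 -0.9611] [ 0.0699  0.0003 -0.1433]
cover_tab 0.83 [236.  164.9] [ 0.3854 -0.2809  0.122 ]
marker 0.76 [225.  165.7] [ 0.3886 -0.3134  0.06  ]
mirror_grip 0.96 [350.8 195.1] [ 0.4539 -0.17    0.122 ]
mirror_grip 0.2 [350.5 182.9] [ 0.4402 -0.1668  0.122 ]
lens 0.89 [318.6 111.7] [ 0.3585 -0.1792  0.06  ]
beam 0.67 [351.1 181.1] [ 0.4543 -0.1634  0.06  ]
beam 0.59 [354.3 192.7] [ 0.4706 -0.1634  0.06  ]
```

View pics/w1.png

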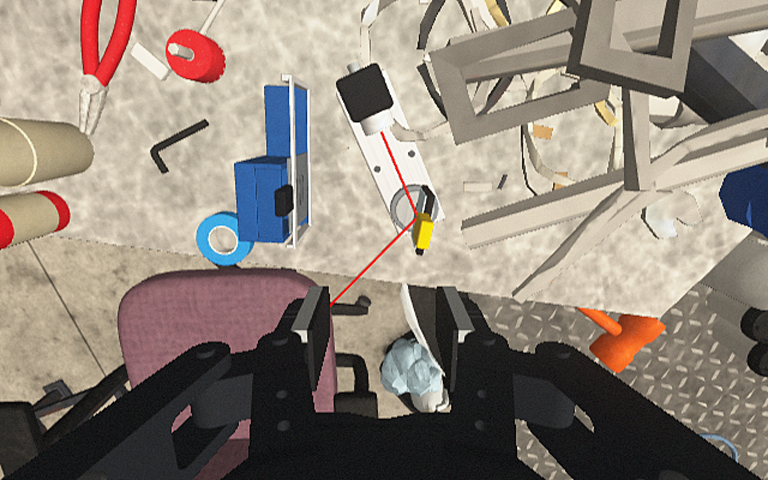

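Run:
```python
from h import *
np.set_printoptions(precision=4,suppress=True)
s=monitor.read_state();p=wristT(viewer.read_camera("wrist"),s)
a=atz(p,(287/1.2,78/1.2),.1);b=atz(p,(290/1.2,245/1.2),.1);print(a,b,"y-axis yaw",np.degrees(np.arctan2(*(b-a)[[1,0]])))
im=p["image"].astype(int);r,g,bl=im[...,0],im[...,1],im[...,2]
m=(r>150)&(r>g*1.8)&(r>bl*1.8);m[:, :272]=0;m[:,352:]=0;m[:105]=0;m[260:]=0
ys,xs=np.nonzero(m);W=np.array([atz(p,(x,y),.06)[:2] for x,y in zip(xs,ys)])
for n,k in(("lens",ys<175),("refl",ys>186)):
    A=W[k];vx,vy,x0,y0=cv2.fitLine(A.astype(np.float32),cv2.DIST_HUBER,0,.001,.001).ravel();print(n,len(A),np.degrees(np.arctan2(vy,vx)),x0,y0,A[0],A[-1])
save(p,"w1c.png",(180,50,380,220),4)
```

```text
[ 0.2879 -0.2439  0.1   ] [ 0.4342 -0.2951  0.1   ] y-axis yaw -19.271632425899217
lens 156 7.373749 0.3977095 -0.17455363 [ 0.3553 -0.1803] [ 0.4424 -0.1672]
refl 187 -59.91009 0.48758915 -0.22860086 [ 0.4573 -0.1781] [ 0.5232 -0.2885]
```

View pics/w1c.png

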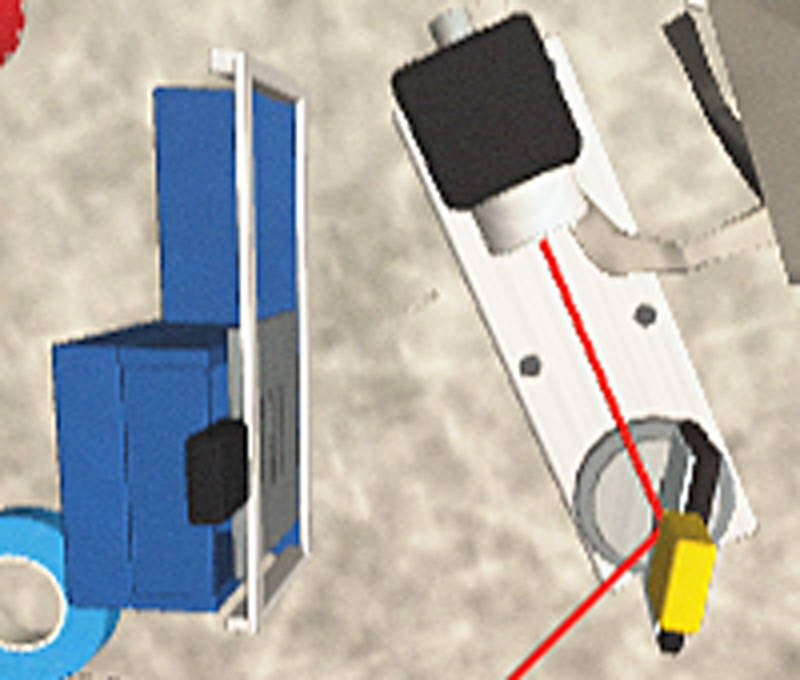

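>>> step_arm:
  series: [0.0075, -0.0895, 0.15, 0.05, 0.0075, -0.0895, 0.15, 0.05, 0.0075, -0.0895, 0.15, 0.05, 0.0075, -0.0895, 0.15, 0.05, 0.0075, -0.0895, 0.15, 0.05]
  gripper: 0.5
  newtons: 20

```text
time: 3.92
tool_pos: [0.3871, -0.2797, 0.1727]
tcp_rot: [0.525, 3.096, -0.0]
wrist_force: [0.1, -0.3, 0.4]
width: 0.507
grip_force: 0.0
```

```bash
python3 -c "
from h import *
look('w2.png')"
```

```text
3.925 [ 0.3871 -0.2797  0.1727] yaw_y 70.7349507288933 R [-0.944   0.3299  0.3299  0.944 ] w 0.5065734304143936 0.0
cam [ 0.321  -0.2563  0.3159] look [ 0.2617 -0.0907 -0.9609] [ 0.0699  0.0003 -0.1433]
cover_tab 0.98 [316.2 222.9] [ 0.3898 -0.2818  0.122 ]
mirror_grip 0.78 [509.2 252.9] [ 0.4526 -0.1673  0.122 ]
lens 0.74 [426.2 117.8] [ 0.3578 -0.1799  0.06  ]
beam 0.63 [468.3 222.4] [ 0.4545 -0.167   0.06  ]
```

View pics/w2.png

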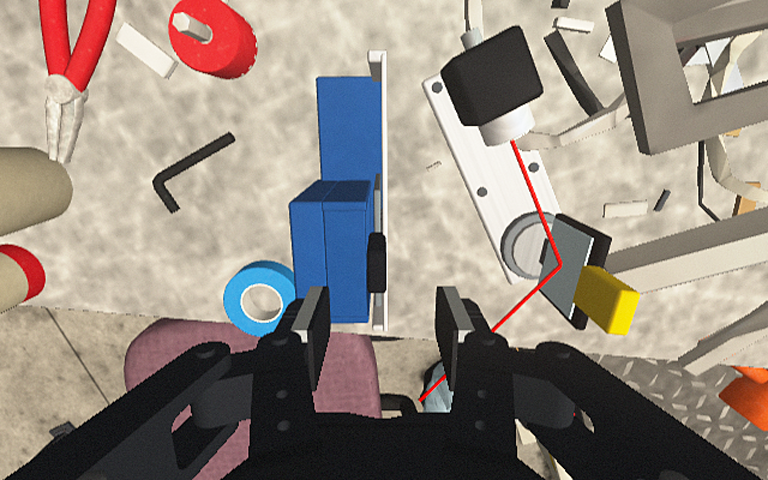

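>>> step_arm:
  series: [-0.003, -0.001, 0.04, 0, -0.003, -0.001, 0.066, 0, -0.003, -0.001, 0.066, 0]
  gripper: 0.5

```text
time: 4.6
tool_pos: [0.3868, -0.2811, 0.1036]
tcp_rot: [-0.527, -3.093, -0.003]
wrist_force: [-0.2, -0.2, -0.2]
width: 0.499
grip_force: 0.0
```

>>> step_arm:
  series: [0, 0, 0, 0, 0, 0, 0, 0, 0, 0, 0, 0, 0, 0, 0, 0, 0, 0, 0, 0]
  gripper: 0
  newtons: 20

```text
time: 5.22
tool_pos: [0.3893, -0.2837, 0.1071]
tcp_rot: [0.527, 3.094, -0.003]
wrist_force: [-1.4, -1.2, 6.0]
width: 0.112
grip_force: 24.5
```

>>> step_arm:
  series: [0.012, 0, 0, 0, 0.025, 0, 0, 0, 0.038, 0, 0, 0, 0.05, 0, 0, 0, 0.062, 0, 0, 0, 0.07, 0, 0, 0, 0.076, 0, 0, 0, 0.076, 0, 0, 0]

```text
time: 6.22
tool_pos: [0.3243, -0.2617, 0.1082]
tcp_rot: [0.528, 3.076, -0.011]
wrist_force: [23.1, -8.3, -10.8]
width: 0.108
grip_force: 21.4
```

>>> step_arm:
  series: [0.004, 0, 0, 0, 0.004, 0, 0, 0]

```text
time: 6.48
tool_pos: [0.3214, -0.2607, 0.1087]
tcp_rot: [0.528, 3.075, -0.012]
wrist_force: [24.1, -8.3, -10.2]
width: 0.114
grip_force: 19.9
```

```bash
python3 -c "
from h import *
look('w3.png')"
```

```text
6.475 [ 0.3214 -0.2607  0.1087] yaw_y 70.5266475307755 R [-0.9426  0.3334  0.3332  0.9428] w 0.11356571541142968 19.902417361736298
cam [ 0.2527 -0.2355  0.2504] look [ 0.279  -0.1019 -0.9549] [ 0.0699  0.0003 -0.1433]
cover_tab 0.6 [319.1 278.6] [ 0.3273 -0.262   0.122 ]
lens 0.62 [455.6 227.4] [ 0.3571 -0.1794  0.06  ]
```

View pics/w3.png

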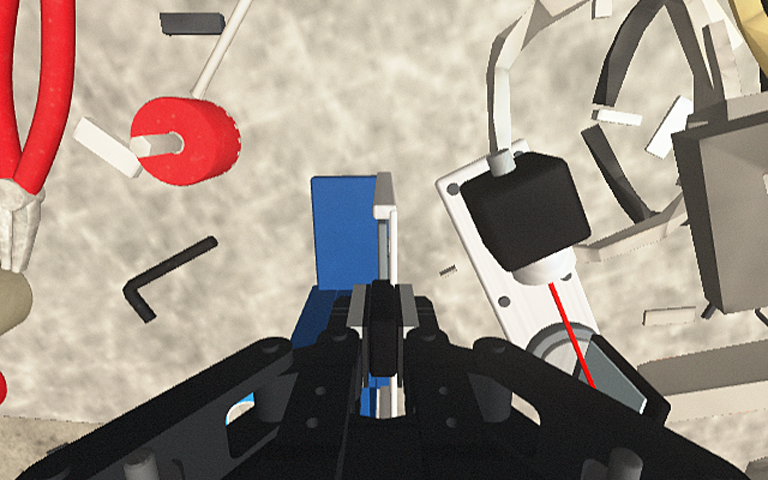

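>>> step_arm:
  series: [-0.003, 0, 0, 0, -0.003, 0, 0, 0, -0.003, 0, 0, 0]
  gripper: 0.4

```text
time: 7.15
tool_pos: [0.3146, -0.2562, 0.1046]
tcp_rot: [-0.528, -3.095, -0.002]
wrist_force: [1.2, 0.1, 0.3]
width: 0.399
grip_force: 0.0
```

>>> step_arm:
  series: [0, 0, -0.05, 0, 0, 0, -0.1, 0, 0, 0, -0.1, 0]

```text
time: 7.52
tool_pos: [0.3176, -0.259, 0.2097]
tcp_rot: [0.527, 3.09, -0.007]
wrist_force: [-0.1, -0.3, -0.2]
width: 0.401
grip_force: 0.0
```

Run:
```python
from h import *
s,p=look('w4.png')
t=viewer.read_camera("top")
r=viewer.spot_point(t,"cover_tab")[:1]
for q in r: print("top",q["score"],atz(t,q["point"],.122))
save(t,"t4.png",(280,130,370,230),6)
print(p["intrinsics"])
```

```text
7.525 [ 0.3176 -0.259   0.2097] yaw_y 70.62559138771039 R [-0.9434  0.3317  0.3317  0.9434] w 0.4013004834108246 0.0
cam [ 0.2509 -0.2347  0.3525] look [ 0.2659 -0.0962 -0.9592] [ 0.0699  0.0003 -0.1433]
cover_tab 0.7 [319.  214.4] [ 0.328  -0.2621  0.122 ]
lens 0.75 [413.  190.6] [ 0.3558 -0.1772  0.06  ]
beam 0.62 [446.7 273.8] [ 0.4534 -0.167   0.06  ]
[[318.751    0.     318.5098]
 [  0.     318.751  196.9453]
 [  0.       0.       1.    ]]
```

View pics/w4.png

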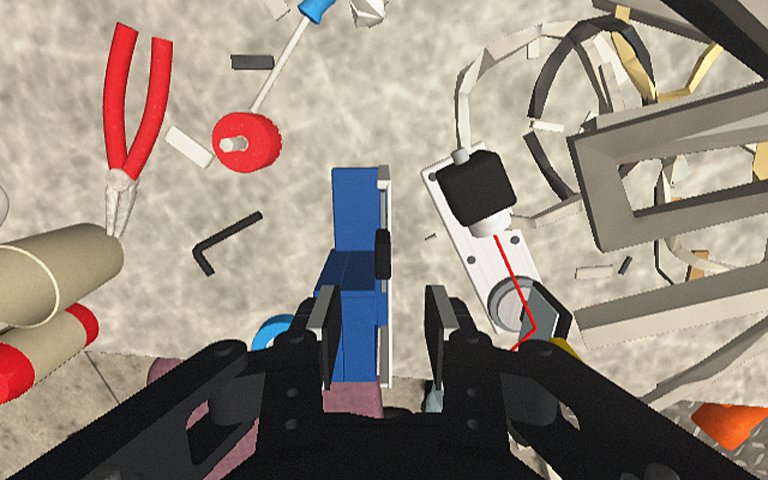

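>>> step_arm:
  series: [-0.045, 0.0, 0, 0, -0.045, 0.0, 0, 0, -0.045, 0.0, 0.05, 0, -0.045, 0.0, 0.1, 0, -0.045, 0.0, 0.1, 0]
  gripper: 0

```text
time: 8.55
tool_pos: [0.3568, -0.2709, 0.1032]
tcp_rot: [-0.528, -3.094, -0.003]
wrist_force: [-0.3, 0.4, -0.3]
width: -0.002
grip_force: 0.0
```

>>> step_arm:
  series: [0.01, 0, 0, 0, 0.02, 0, 0, 0, 0.02, 0, 0, 0]

```text
time: 8.93
tool_pos: [0.3487, -0.2694, 0.1082]
tcp_rot: [0.529, 3.071, -0.01]
wrist_force: [30.7, -7.1, -19.8]
width: -0.001
grip_force: 15.4
```

>>> step_arm:
  series: [-0.02, 0, 0, 0, -0.02, 0, -0.06, 0, -0.04, 0.03, -0.09, 0.06, -0.0767, 0.08, -0.09, 0.12, -0.0767, 0.1285, -0.09, 0.12, -0.0767, 0.1285, -0.09, 0.12, -0.0767, 0.1285, -0.09, 0.12]
  gripper: 0.45

```text
time: 9.8
tool_pos: [0.4532, -0.1695, 0.1954]
tcp_rot: [-0.711, -3.06, 0.001]
wrist_force: [0.6, -0.7, 0.9]
width: 0.452
grip_force: 0.0
```

```bash
python3 -c "
from h import *
look('w5.png')"
```

```text
9.8 [ 0.4532 -0.1695  0.1954] yaw_y 63.82200993119975 R [-0.8974  0.4412  0.4412  0.8974] w 0.4520071496331516 0.0
cam [ 0.3907 -0.1382  0.3388] look [ 0.2467 -0.1214 -0.9615] [ 0.07    0.0003 -0.1433]
cover_tab 0.93 [106.1 101.9] [ 0.3273 -0.2613  0.122 ]
marker 0.73 [144.8 191.3] [ 0.388  -0.3121  0.06  ]
mirror_grip 0.8 [318.7 208.4] [ 0.454  -0.1693  0.122 ]
mirror_grip 0.69 [255.4  91.4] [ 0.3646 -0.1709  0.122 ]
lens 0.7 [257.7  90.5] [ 0.3574 -0.1781  0.06  ]
beam 0.25 [127.7 240.8] [ 0.4211 -0.3546  0.06  ]
```

View pics/w5.png

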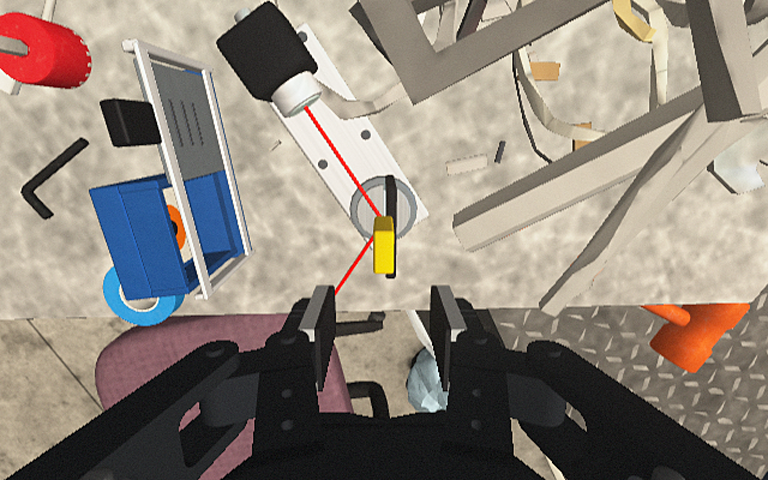

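>>> step_arm:
  series: [0, 0, 0.05, 0, 0, 0, 0.087, 0, 0, 0, 0.087, 0]
  gripper: 0.45

```text
time: 10.48
tool_pos: [0.4509, -0.1686, 0.1051]
tcp_rot: [-0.713, -3.052, -0.002]
wrist_force: [-0.7, -0.1, 0.3]
width: 0.449
grip_force: 0.0
```

>>> step_arm:
  series: [0, 0, 0, 0, 0, 0, 0, 0, 0, 0, 0, 0, 0, 0, 0, 0, 0, 0, 0, 0]
  gripper: 0
  newtons: 30

```text
time: 11.1
tool_pos: [0.4557, -0.1702, 0.1103]
tcp_rot: [0.712, 3.056, -0.001]
wrist_force: [-0.0, 0.0, 5.9]
width: 0.134
grip_force: 33.1
```

>>> step_arm:
  series: [0, 0, 0, 0.1, 0, 0, 0, 0.2, 0, 0, 0, 0.3, 0, 0, 0, 0.4, 0, 0, 0, 0.47, 0, 0, 0, 0.47, 0, 0, 0, 0.47]

```text
time: 11.98
tool_pos: [0.4545, -0.1716, 0.1103]
tcp_rot: [1.403, 2.808, -0.005]
wrist_force: [-4.8, -5.5, 8.6]
width: 0.133
grip_force: 33.3
```

```bash
cat > m.py <<'E'
from h import *
import sys
s,p=look(sys.argv[1]+'.png')
im=p["image"].astype(int);r,g,bl=im[...,0],im[...,1],im[...,2]
m=(r>150)&(r>g*2.2)&(r>bl*2.2)
save(p,sys.argv[1]+'c.png',(80,40,340,300),2.3)
ys,xs=np.nonzero(m);k=(xs>80)&(xs<340)&(ys>40)&(ys<300);xs,ys=xs[k],ys[k]
W=np.array([atz(p,(x,y),.06)[:2] for x,y in zip(xs,ys)])
d=W-[.3525,-.1805]; n=np.array([-.1284,.9917]); off=d@n
A=W[(off<-.005)&(W[:,0]>.38)&(W[:,0]<.46)&(W[:,1]<-.172)]
if len(A)>5:
    vx,vy,x0,y0=cv2.fitLine(A.astype(np.float32),cv2.DIST_HUBER,0,.001,.001).ravel();print("refl",len(A),np.degrees(np.arctan2(vy,vx)),x0,y0,A.min(0),A.max(0), "y@-.3125 x=",x0+(-.3125-y0)*vx/vy)
E
python3 m.py w6
```

```text
11.975 [ 0.4545 -0.1716  0.1103] yaw_y 36.90819101381729 R [-0.6005  0.7996  0.7996  0.6005] w 0.1331261423490607 33.28610569238663
cam [ 0.4125 -0.1147  0.2534] look [ 0.1662 -0.2238 -0.9603] [ 0.0701  0.0003 -0.1433]
marker 0.92 [117.7 315.6] [ 0.3847 -0.3153  0.06  ]
marker 0.39 [ 29.8 299.1] [ 0.3295 -0.3401  0.06  ]
mirror_grip 0.64 [317.2 256.1] [ 0.4516 -0.168   0.122 ]
lens 0.61 [177.3 136.4] [ 0.3557 -0.1804  0.06  ]
refl 712 66.27561 0.42187536 -0.23726617 [ 0.3802 -0.3017] [ 0.4493 -0.1754] y@-.3125 x= 0.38881183
```

View pics/w6c.png

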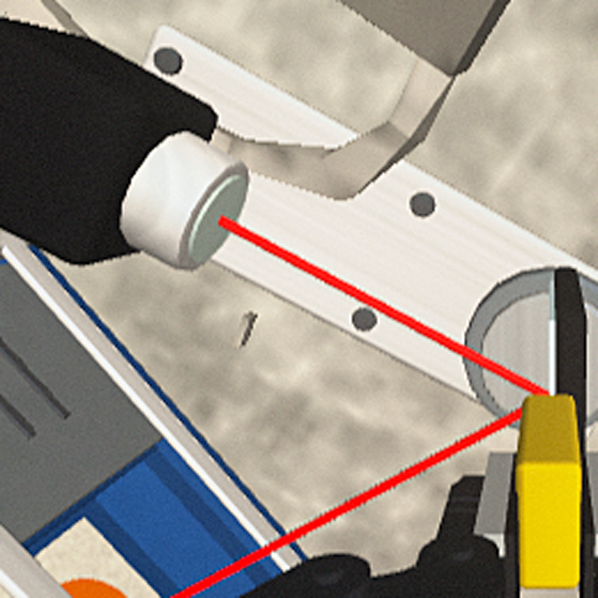

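```bash
cat > m2.py <<'E'
from h import *
np.set_printoptions(precision=4,suppress=True)
for _ in range(1):
    s=monitor.read_state();p=wristT(viewer.read_camera("wrist"),s)
    im=p["image"];hsv=cv2.cvtColor(im,cv2.COLOR_RGB2HSV).astype(int);h,S,V=hsv[...,0],hsv[...,1],hsv[...,2]
    print("marker net",[ (r["score"],r["point"]) for r in viewer.spot_point(p,"marker")[:1]])
    o=((h>=7)&(h<=16)&(S>170)&(V>110)); o[:260]=0;o[:,200:]=0;o[:,:60]=0
    red=((h<=3)|(h>=177))&(S>170)&(V>130); red[:150]=0;red[:,310:]=0
    ys,xs=np.nonzero(o);print("orange",len(xs),xs.min(),xs.max(),ys.min(),ys.max(),xs.mean(),ys.mean())
    pts=np.c_[xs,ys].astype(np.float32);hull=cv2.convexHull(pts);e=cv2.fitEllipse(hull);print("ellipse",e)
    ry,rx=np.nonzero(red); W=np.array([atz(p,(x,y),.06)[:2] for x,y in zip(rx,ry)])
    off=(W-[.3525,-.1805])@[-.1284,.9917];k=(off<-.01)
    L=cv2.fitLine(np.c_[rx,ry][k].astype(np.float32),cv2.DIST_HUBER,0,.001,.001).ravel();print("line",L,"x range",rx[k].min(),rx[k].max())
    dark=(V<60)&(cv2.fillConvexPoly(np.zeros(o.shape,np.uint8),hull.astype(int),1)>0)
    ys,xs=np.nonzero(dark);print("dark",len(xs),xs.mean() if len(xs) else 0,ys.mean() if len(xs) else 0)
    X=atz(p,e[0],.06);print("disc world",X,"spot",atz(p,(xs.mean(),ys.mean()),.06) if len(xs) else 0)
    y0,x0=260,60
    ch=np.full(o.shape,'.');ch[V<60]='#';ch[o]='o';ch[red]='R'
    for y in range(285,345,2): print(''.join(ch[y,75:190]))
E
python3 m2.py
```

```text
marker net [(0.82, [120.2, 316.0])]
orange 679 96 142 292 336 122.13696612665684 310.0338733431517
ellipse ((119.14092254638672, 314.2413635253906), (43.0041389465332, 49.01289367675781), 125.09282684326172)
line [  0.8799  -0.4752 219.2955 265.9576] x range 133 304
dark 45 124.86666666666666 312.2
disc world [ 0.385  -0.3137  0.06  ] spot [ 0.3875 -0.3098  0.06  ]
..........................................................................................................RRRRRRR..
......................................................................................................RRRRRRRR.....
..................................................................................................RRRRRRRR.........
...............................................................................................RRRRRRR.............
.................................ooooooooooooooooo.........................................RRRRRRRR................
.................................ooooooooooooooooooooo.................................RRRRRRRR....................
...................................o
[... 2047 characters left out ...]
####
.....................................oooooooo....##################################################################
.......................................ooooo..#####################################################################
........................................#.#########################################################################
.....................................##############################################################################
..................................################################################################################.
..............................###################################################################################..
```

```bash
cat > m3.py <<'E'
from h import *
from scipy.optimize import least_squares
np.set_printoptions(precision=4,suppress=True)
s=monitor.read_state();p=wristT(viewer.read_camera("wrist"),s)
hsv=cv2.cvtColor(p["image"],cv2.COLOR_RGB2HSV).astype(int);h,S,V=hsv[...,0],hsv[...,1],hsv[...,2]
o=((h>=7)&(h<=16)&(S>150)&(V>110)); o[:260]=0;o[:,160:]=0;o[:,:60]=0
red=((h<=3)|(h>=177))&(S>170)&(V>130); red[:150]=0;red[:,310:]=0
E=[]
for y in range(293,322):
    x=np.nonzero(o[y])[0]
    if len(x) and not red[y,x.max()+1:x.max()+5].any() : E.append((x.max()+.5,y))
for y in range(312,317):
    x=np.nonzero(o[y])[0]
    if len(x) and x.min()<100: E.append((x.min()-.5,y))
for x in range(109,124):
    y=np.nonzero(o[:,x])[0]; E.append((x,y.min()-.5))
E=np.array(E,float)
a=np.radians(-19.5);t=np.array([np.cos(a),np.sin(a),0]);n=np.array([-np.sin(a),np.cos(a),0])
o0=p["T"][:3,3];D=np.array([ray(p,e)[1] for e in E])
B=np.array([.388,-.3125,.06])
def f(q,z=True):
    C=B+q[0]*t+q[1]*n+[0,0,q[2] if len(q)>2 else 0]
    X=o0+D*(((C-o0)@n)/(D@n))[:,None]; return np.linalg.norm(X-C,axis=1)-.018
ry,rx=np.nonzero(red); W=np.array([atz(p,(x,y),.06)[:2] for x,y in zip(rx,ry)])
k=(W-[.3525,-.1805])@[-.1284,.9917]<-.01
vx,vy,x0,y0=cv2.fitLine(W[k].astype(np.float32),cv2.DIST_HUBER,0,.001,.001).ravel()
if vy>0: vx,vy=-vx,-vy
print("beam angle",np.degrees(np.arctan2(vy,vx)),"yaw",s["tool_pos"])
for q0 in([0,0],[0,0,0]):
    r=least_squares(f,q0,loss="soft_l1",f_scale=.001);C=B+r.x[0]*t+r.x[1]*n
    lat=vx*(C[1]-y0)-vy*(C[0]-x0)
    print(len(E),r.x,np.sqrt(np.mean(r.fun**2)),"C",C,"left-of-beam mm",lat*1e3,"dist",np.hypot(C[0]-.453,C[1]+.1685))
for r in viewer.spot_point(p,"marker")[:1]:
    C=atz(p,r["point"],.06);print("net",C,(vx*(C[1]-y0)-vy*(C[0]-x0))*1e3)
E
python3 m3.py
```

```text
beam angle -113.4083 yaw [ 0.4545 -0.1716  0.1103]
45 [-0.0014 -0.0013] 0.00041539435673056965 C [ 0.3863 -0.3132  0.06  ] left-of-beam mm -2.779696860640439 dist 0.1593604910791496
45 [-0.0022  0.0038  0.0055] 0.00031607563199980744 C [ 0.3872 -0.3081  0.06  ] left-of-beam mm -3.9883603211856613 dist 0.15438247831467428
net [ 0.3865 -0.3152  0.06  ] -1.7746661766152096
```

>>> step_arm:
  series: [0, 0, 0, 0.009, 0, 0, 0, 0.009, 0, 0, 0, 0.009, 0, 0, 0, 0.009]

```text
time: 12.98
tool_pos: [0.4545, -0.1716, 0.1103]
tcp_rot: [1.415, 2.802, -0.005]
wrist_force: [-4.8, -5.1, 7.5]
width: 0.132
grip_force: 33.3
```

```bash
python3 m3.py; python3 m3.py; python3 m2.py | tail -24 | head -12
```

```text
beam angle -114.43194 yaw [ 0.4545 -0.1716  0.1103]
44 [-0.0015 -0.0012] 0.0003300272951663942 C [ 0.3862 -0.3131  0.06  ] left-of-beam mm -0.07214141440889735 dist 0.15929260561107078
44 [-0.0022  0.0031  0.0046] 0.0002494755286583636 C [ 0.387  -0.3089  0.06  ] left-of-beam mm -1.1283988112953391 dist 0.15512410486776837
net [ 0.385  -0.3141  0.06  ] -0.7820590514338241
beam angle -114.43563 yaw [ 0.4545 -0.1716  0.1104]
44 [-0.0014 -0.0012] 0.00034828463834193387 C [ 0.3863 -0.3132  0.06  ] left-of-beam mm -0.010095249114060872 dist 0.15931342308360824
44 [-0.0021  0.0031  0.0047] 0.0002697778435266736 C [ 0.387  -0.3088  0.06  ] left-of-beam mm -1.0928558603528724 dist 0.15504853169371657
net [ 0.3859 -0.3146  0.06  ] 0.2517514324614605
..................................oooooooooooooooooooooo........................RRRRRRRR.........................##
....................................ooooooooooooooooooooooo.................RRRRRRRR.........................######
......................................oooooooooooooooooooooooo...........RRRRRRR..........................#########
.
[... 342 characters left out ...]
####
..............................................#####ooooooRRRRRRRRoo........................########################
................................................#####.ooRRRRRooooooo....................###########################
......................oo..........................#####oooooooooooooo................##############################
......................oooo..........................####ooooooooooooo.............#################################
......................oooooo..........................##oooooooooooooo........#####################################
.......................ooooooo..........................oooooooooooooo....#########################################
```

Run:
```python
from h import *
p0=viewer.read_camera("wrist")
for z in(.04,.05,.06,.07):
    P=[]
    for pos,rot,uv in(([.4182,-.1978,.3213],[.449,3.108,.001],(180+276/4,50+436/4)),([.4532,-.1695,.1954],[-.711,-3.06,.001],(184/1.2,122/1.2))):
        p=wristT(dict(p0),dict(tool_pos=pos,tcp_rot=rot));P.append(atz(p,uv,z))
    d=P[1]-P[0];print(z,P[0][:2],P[1][:2],d[:2],np.linalg.norm(d),"lat",d@[.327,.945,0])
for t in("scene",):
    q=viewer.read_camera(t);print([(r["score"],atz(q,r["point"],.122)) for r in viewer.spot_point(q,"cover_tab")[:1]])
print(monitor.read_state()["time"])
```

```text
0.04 [ 0.39078285 -0.28612719] [ 0.32172758 -0.2698472 ] [-0.06905527  0.01627999] 0.07094834508458729 lat -0.007196485450499673
0.05 [ 0.38984231 -0.28357363] [ 0.32402803 -0.26544096] [-0.06581428  0.01813266] 0.06826648853693872 lat -0.00438590405129486
0.06 [ 0.38890178 -0.28102006] [ 0.32632847 -0.26103472] [-0.0625733   0.01998534] 0.06568738081978226 lat -0.0015753226520899763
0.07 [ 0.38796124 -0.2784665 ] [ 0.32862892 -0.25662848] [-0.05933232  0.02183802] 0.06322359761702137 lat 0.0012352587471148903
[(0.78, array([ 0.31606676, -0.2718785 ,  0.122     ]))]
13.425
```

Run:
```python
import cv2,numpy as np
dst=np.float32([[0,0],[0,60],[155,60],[155,0]])
for n,c in(("w1c.png",[(240,55),(303,98),(305,552),(250,628)]),("w5.png",[(135,42),(210,72),(248,248),(203,297)])):
    H=cv2.getPerspectiveTransform(np.float32(c),dst);w=cv2.warpPerspective(cv2.imread("pics/"+n),H,(156,60),flags=cv2.INTER_AREA)
    hsv=cv2.cvtColor(w,cv2.COLOR_BGR2HSV)
    for a,b in((25,35),(38,48)): print(n,a,"S:",np.median(hsv[a:b,::3,1],axis=0).astype(int).tolist(),"V:",np.median(hsv[a:b,::3,2],axis=0).astype(int).tolist())
```

```text
w1c.png 25 S: [25, 29, 96, 167, 164, 166, 169, 166, 166, 168, 168, 166, 166, 165, 170, 168, 166, 172, 167, 169, 171, 170, 179, 24, 7, 7, 11, 9, 5, 6, 8, 9, 6, 6, 6, 10, 4, 5, 11, 11, 7, 6, 7, 10, 9, 9, 12, 194, 55, 24, 24, 30] V: [198, 131, 132, 164, 166, 168, 166, 168, 167, 168, 168, 163, 163, 163, 164, 163, 162, 163, 162, 160, 160, 162, 171, 110, 113, 116, 115, 115, 112, 109, 100, 102, 99, 98, 99, 95, 102, 99, 92, 98, 116, 113, 110, 114, 112, 112, 115, 166, 126, 124, 127, 128]
w1c.png 38 S: [23, 43, 180, 173, 177, 173, 170, 170, 172, 175, 172, 165, 176, 173, 170, 175, 173, 173, 171, 174, 176, 173, 170, 23, 11, 8, 7, 8, 5, 7, 7, 11, 7, 9, 10, 7, 14, 10, 6, 7, 11, 9, 9, 17, 6, 16, 14, 181, 181, 57, 27, 26] V: [200, 110, 163, 169, 167, 168, 166, 168, 169, 164, 166, 165, 158, 166, 162, 157, 163, 165, 163, 162, 161, 164, 171, 110, 112, 111, 110, 110, 113, 110, 115, 118, 115, 114, 111, 116, 117, 118, 112, 115, 113, 109, 113, 114, 111, 111, 111, 168, 164, 132, 130, 123]
w5.png 25 S: [25, 27, 39, 7, 10, 7, 8, 11, 7, 14, 7, 10, 7, 7, 7, 8, 11, 7, 8, 8, 6, 7, 7, 6, 7, 5, 30, 177, 179, 178, 1
[... 157 characters left out ...]
5, 103, 104, 106, 104, 104, 104, 101, 103, 104, 105, 105, 105, 105, 104, 105, 106, 93, 166, 161, 161, 161, 160, 161, 159, 159, 158, 159, 159, 156, 156, 158, 158, 158, 155, 155, 156, 147, 72, 115, 109, 213, 113]
w5.png 38 S: [26, 43, 87, 9, 7, 7, 6, 8, 6, 7, 7, 7, 11, 8, 10, 7, 10, 7, 7, 6, 7, 10, 7, 7, 5, 7, 29, 175, 169, 174, 169, 172, 174, 169, 176, 172, 174, 170, 175, 171, 174, 176, 175, 170, 172, 174, 173, 172, 168, 167, 177, 32] V: [174, 93, 126, 106, 104, 103, 104, 105, 104, 105, 105, 107, 107, 105, 104, 105, 105, 106, 105, 103, 107, 107, 105, 104, 105, 106, 100, 153, 153, 153, 151, 150, 150, 147, 148, 151, 148, 146, 145, 149, 147, 143, 145, 145, 142, 143, 138, 134, 114, 108, 156, 120]
```

```bash
python3 -c "
from h import *
s=monitor.read_state();print(s['time'],s['grip_force'],s['joint_vel'])
print(job.finish_job())"
```

```text
13.425 33.28369528055191 [-0.00132231 -0.00043507  0.00039331 -0.0016791   0.00219393  0.0010814 ]
the job is handed in; nothing more can be done
None
```

I slid the cover open until it would not move under a 31 N push, then turned the mirror and held it gripped with the beam within about 1 mm of the marker's middle, and handed in at 13.4 s. My image measurements put the cover's travel at only 61–71 mm, not the stated 72 mm, so "fully open" rests on that stop, not on a measured distance.

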